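# Test two ratchet clamps and sort them

## Task

Test the ratchets of the two blue-handled clamps: squeeze each clamp's grips fully shut, let go, and see whether it stays shut or springs half open again. Lay a clamp that stays shut flat in the green tray, still shut, and one that springs open flat in the yellow tray; leave the other things on the bench where they are.

Things in the scene. Friction and masses are not known exactly. Their poses are not given: they have to be found in the camera images.
- clamp_1: locking pliers-like ratchet clamp (one of two that look the same), bright steel jaws, blue grips, 143 mm long, 14 mm high, about 0.15 kg, lying flat with its pivot axis upright. Origin: on the pivot axis at the underside. +x points along the jaws, the grips lie to -x; these axes are those of the lever whose grip lies on +y
- clamp_1_pivot (a point): centre of the clamp's pivot, half-way up (7 mm); jaws reach 48 mm ahead of it, grips 95 mm behind it. Squeezed fully and let go, a clamp with a sound ratchet stays shut; a worn one springs back half open within 0.5 s. Which are sound (none, one or both) cannot be seen beforehand. Squeezing again does no harm and gives the same answer
- clamp_1_tip (a point): tip of one jaw, 46 mm ahead of the pivot, half-way up; axes as the clamp's body
- clamp_1_end_a (a point): free end of one grip, on its centre line, half-way up; axes as the clamp's body. The blue grips are bars 62 mm long, 10 mm thick, 14 mm high; the clamp is 10 mm wider over their outsides than their centre lines are apart. 70 mm behind the pivot is a good place to squeeze
- clamp_1_end_b (a point): free end of the other grip, likewise, turning about the pivot. Distance end_a to end_b: 50 to 62 mm as found (grips and jaws wide open), about 20 to 25 mm held shut, about 36 to 43 mm sprung back half open. Squeezing takes about 10 N at each grip, up to a firm stop at about 14 mm
- clamp_2: locking pliers-like ratchet clamp (one of two that look the same), bright steel jaws, blue grips, 143 mm long, 14 mm high, about 0.15 kg, lying flat with its pivot axis upright. Origin: on the pivot axis at the underside. +x points along the jaws, the grips lie to -x; these axes are those of the lever whose grip lies on +y
- clamp_2_pivot (a point): centre of the clamp's pivot, half-way up (7 mm); jaws reach 48 mm ahead of it, grips 95 mm behind it. Squeezed fully and let go, a clamp with a sound ratchet stays shut; a worn one springs back half open within 0.5 s. Which are sound (none, one or both) cannot be seen beforehand. Squeezing again does no harm and gives the same answer
- clamp_2_tip (a point): tip of one jaw, 46 mm ahead of the pivot, half-way up; axes as the clamp's body
- clamp_2_end_a (a point): free end of one grip, on its centre line, half-way up; axes as the clamp's body. The blue grips are bars 62 mm long, 10 mm thick, 14 mm high; the clamp is 10 mm wider over their outsides than their centre lines are apart. 70 mm behind the pivot is a good place to squeeze
- clamp_2_end_b (a point): free end of the other grip, likewise, turning about the pivot. Distance end_a to end_b: 50 to 62 mm as found (grips and jaws wide open), about 20 to 25 mm held shut, about 36 to 43 mm sprung back half open. Squeezing takes about 10 N at each grip, up to a firm stop at about 14 mm
- tray_green: fixed green open tray with a black rubber liner, 190 mm (its x) by 200 mm (its y), walls 4 mm thick and 12 mm high, inner floor 5 mm above the bench; origin under its centre. Room for two clamps side by side along its x, 50 mm either side of the middle
- tray_yellow: fixed yellow open tray with a black rubber liner, 190 mm (its x) by 200 mm (its y), walls 4 mm thick and 12 mm high, inner floor 5 mm above the bench; origin under its centre. Room for two clamps side by side along its x, 50 mm either side of the middle
- gauge_block_centre (a point): bystander: pale rounded block 36 x 36 x 30 mm; point at its centre
- terminal_strip_centre (a point): bystander: white terminal strip 20 x 61 x 21 mm; point at its centre
- tape_measure_centre (a point): bystander: ochre tape measure 30 x 68 x 58 mm, standing; point at its centre
- screwdriver_blue_centre (a point): bystander: blue-handled screwdriver 180 mm long, lying; point at its centre

How it is judged:
By the outcome, as a careful person would: the job done as asked, in the order asked, and still so for the second after the job is handed in, with the robot touching nothing.
It also fails if it takes over 54 s, if anything falls off the work surface, if the arm or the gripper's body presses on something with over 40 N, if the wrist force passes 120 N, or if a joint passes its speed limit or range.

## Robot

A 6-joint arm with a two-finger parallel gripper is mounted at the origin on a cart in front of the work surface, level with it; the furniture and walls round the work are solid. World frame = base frame: x ahead of the robot, y to its left, z up, the work surface at z = 0. Lengths are in m, angles in rad, forces in N, time in s.
With the tool pointing down it reaches from about 0.375 to 0.75 m from the base axis. Payload 9 kg.
Tool frame: the origin (TCP) lies midway between the tips of the shut fingers; the grasp point (between the pads) lies 19 mm behind it (tcp_to_grasp is the distance from the TCP to the grasp point, in m); z points along the fingers, y is the direction in which the jaws open and shut (so a half turn about z gives the same grasp; the last joint's range is limited). The gripper opens to 85 mm and grips with 20 to 120 N. Pads are 22 mm wide; open, the fingers measure 114 mm over their backs; the gripper's body (76 mm by 85 mm) begins 54 mm behind the grasp point. The pads swing forward as they close: fully open they stand 13 mm farther back than shut.
Start: joints at [1.106, 0.104, 0.097, 1.564, 0, 1.353], TCP at [0.147, 0.582, 0.231] pointing down, gripper open.
Joint ranges: [-2.99, 2.99], [-0.84, 1.86], [-1.1, 1.16], [-1.84, 2.11], [-1.51, 1.56], [-3.14, 3.14]. Speed limits (rad/s): [2.22, 2.22, 2.57, 3.14, 3.14, 3.14].

## Interface

Orientations are given as [roll, pitch, yaw] about the fixed x, y, z axes, in that order (R = Rz(yaw) Ry(pitch) Rx(roll)).
In Python, from bench import * gives the robot as it stands.
- The arm moves only by the tool move_arm, never from a script. Its argument "motion" is a list that holds one entry, the list of rows, each a list of 7 numbers: the turn, a rotation vector about the tool's x, y, z in degrees, then the shift along the tool's x, y, z in cm, then the opening, from -1 (shut) to 1 (fully open). In form: [[[wx, wy, wz, tx, ty, tz, claw], ...]]. A call has 1 to 5 rows; each row shifts and turns the commanded pose from where the row before left it, along the tool's axes as they then stand; what a row does not reach is not made up. A row lasts 1/10 s, in which the tool goes at most 50 mm and 8.59 degrees, less where a joint would pass 70% of its speed; a pose out of reach is approached as far as the arm can. A call with a gripper value outside its range is refused whole. The fingers move at their own pace and stop on an object; "newtons" is the grip in N (left out, the last holds). Time passes only in rows, so rows that do not move let the fingers close. It gives the time, the measured TCP pose, the force and the opening at its end, in the units of the state.
- get_obs(): the state, without advancing time (a new reading comes with each control period).
- get_image(name): name is "scene" or "side" or "wrist"; returns a dict with "img" (400x640x3 uint8, red, green, blue), "mtx" (3x3 intrinsics, pixels), "T" (4x4, takes a point from camera to world coordinates). Camera axes: x right, y down, z forward; pixel columns grow to the right and rows downward; lengths in m; the calibration is good to about 2 mm. A picture is of the moment at which its call begins. There is no depth.
- sign_off(): hands the job in, once; it reports no verdict.
The state is a dict: "t": time; "qpos": joint angles; "qd": joint speeds; "joint_torque": joint torques, N m; "tool_pos": TCP position; "tcp_rot": TCP orientation; "force": force on the tool from outside, world axes, zero at the start; "torque": the same for the moment, N m; "opening": finger opening in m.
Only numpy, scipy, OpenCV 4.12 (cv2) and the standard library are available. Lean on these libraries where they do the work, as an engineer would, in place of code of your own. Each camera call takes 0.05 s, during which the arm holds its last target.

## Working session

There is one attempt and no reset: what is moved stays moved. The work goes in short steps, Python scripts to look and compute and a tool call to move; the robot and the scene stay as the last step left them, time stands still between calls to the robot, and variables do not carry over. Pictures are saved under pics/ and viewed, and the job is handed in when it is done.

Besides the shell and the picture viewer there is one more tool, called after "Call:" as a command line: name --argument value ..., lists and objects as JSON in quotes. move_arm: Moves the arm, as the interface text tells. Its arguments: {"type":"object","properties":{"motion":{"type":"array","items":{"type":"array","items":{"type":"array","items":{"type":"number"}}}},"newtons":{"type":"number"}},"required":["motion"]}

```bash
ls; mkdir -p pics; python3 - <<'E'
from bench import *
import cv2
o=get_obs();print(o)
for n in("scene","side","wrist"):
    d=get_image(n);cv2.imwrite(f"pics/{n}0.png",d["img"][:,:,::-1]);print(n,d["mtx"].tolist(),d["T"].round(4).tolist())
E
```

```text
pics
{'t': 0.0, 'qpos': array([1.10630066e+00, 1.04691558e-01, 9.64511171e-02, 1.56387568e+00,
       1.97800003e-05, 1.35307588e+00]), 'qd': array([ 1.95365519e-04,  1.72180240e-03,  2.05279866e-04, -1.26539383e-03,
       -7.45790585e-05,  4.05405749e-04]), 'joint_torque': array([ 4.42430191e-04, -5.56929052e+01,  5.03652048e+01,  1.69408845e-02,
       -3.13907349e-04,  1.55743271e-05]), 'tool_pos': array([0.14641333, 0.5815241 , 0.23051686]), 'tcp_rot': array([-3.14030829e+00, -3.04395007e-04,  2.89481723e+00]), 'force': array([ 0.22646134,  0.2922291 , -0.27452944]), 'torque': array([ 0.00271075, -0.02795018, -0.05180357]), 'opening': 0.08537131026802453}
scene [[425.7189023122677, 0.0, 327.8608949921808], [0.0, 425.7189023122677, 194.92085376636058], [0.0, 0.0, 1.0]] [[0.6869, -0.3147, 0.6551, -0.2403], [-0.7265, -0.2732, 0.6305, -0.6974], [-0.0194, -0.909, -0.4163, 0.5222], [0.0, 0.0, 0.0, 1.0]]
side [[406.97737072647783, 0.0, 318.0740871338788], [0.0, 406.97737072647783, 198.46846035639246], [0.0, 0.0, 1.0]] [[0.9875, -0.0545, 0.1481, 0.3567], [-0.1576, -0.3835, 0.91, -0.8391], [0.0071, -0.9219, -0.3873, 0.3997], [0.0, 0.0, 0.0, 1.0]]
wrist [[277.23512237105695, 0.0, 323.5624811257155], [0.0, 277.23512237105695, 201.83831366029946], [0.0, 0.0, 1.0]] [[0.2446, 0.9157, 0.3187, 0.0656], [0.9696, -0.2307, -0.0813, 0.6021], [-0.0009, 0.3289, -0.9444, 0.374], [0.0, 0.0, 0.0, 1.0]]
```

View pics/scene0.png

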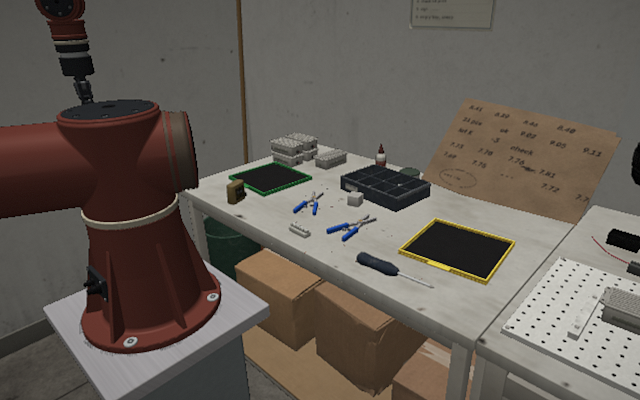

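View pics/side0.png

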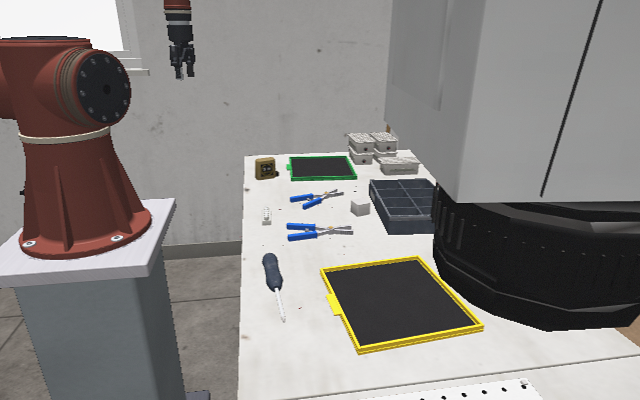

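View pics/wrist0.png

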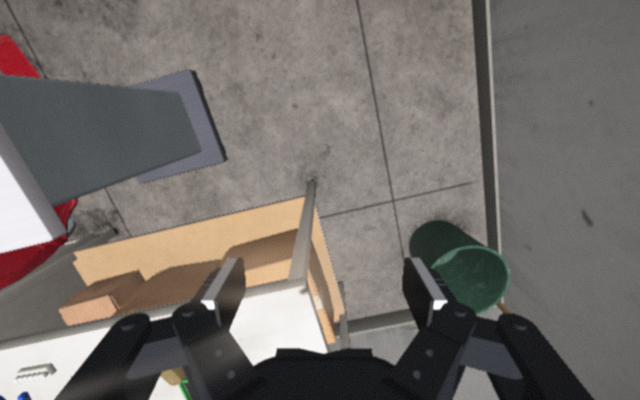

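The side view shows both clamps at about (315,198) and (320,232), the green tray at (322,168) and the yellow tray at (400,303). I'll enlarge the clamps.

```bash
cat > h.py <<'E'
import numpy as np, cv2
from bench import *
def p2w(d,u,v,z):
    r=d["T"][:3,:3]@np.linalg.solve(d["mtx"],[u,v,1.]);o=d["T"][:3,3]
    return (o+r*(z-o[2])/r[2])
def w2p(d,p):
    c=d["T"][:3,:3].T@(np.asarray(p)-d["T"][:3,3]);q=d["mtx"]@c;return q[:2]/q[2]
def crop(d,name,x0,y0,w,h,s):
    im=d["img"][y0:y0+h,x0:x0+w,::-1]
    im=cv2.resize(im,None,fx=s,fy=s,interpolation=cv2.INTER_CUBIC)
    for i in range(0,w,10): cv2.line(im,(i*s,0),(i*s,6 if i%50 else 14),(0,0,255),1)
    for i in range(0,h,10): cv2.line(im,(0,i*s),(6 if i%50 else 14,i*s),(0,0,255),1)
    cv2.imwrite("pics/"+name,im)
E
python3 - <<'E'
from h import *
d=get_image("side");crop(d,"side1.png",240,150,130,100,6)
for n,c in dict(green=[(289,156),(352,155),(357,178),(291,181)],yellow=[(321,269),(417,257),(483,325),(358,351)],clamps=[(326,196),(331,231)],block=[(360,208)],strip=[(267,215)],tape=[(265,170)],drv=[(264,254),(284,321)]).items():
    z=.012 if n in("green","yellow") else .007
    print(n,[p2w(d,*p,z).round(3)[:2].tolist() for p in c])
E
```

```text
green [[0.467, 0.439], [0.674, 0.422], [0.636, 0.202], [0.451, 0.204]]
yellow [[0.46, -0.242], [0.641, -0.228], [0.664, -0.419], [0.476, -0.442]]
clamps [[0.529, 0.097], [0.506, -0.094]]
block [[0.596, 0.012]]
strip [[0.377, 0.004]]
tape [[0.385, 0.322]]
drv [[0.364, -0.168], [0.386, -0.363]]
```

View pics/side1.png

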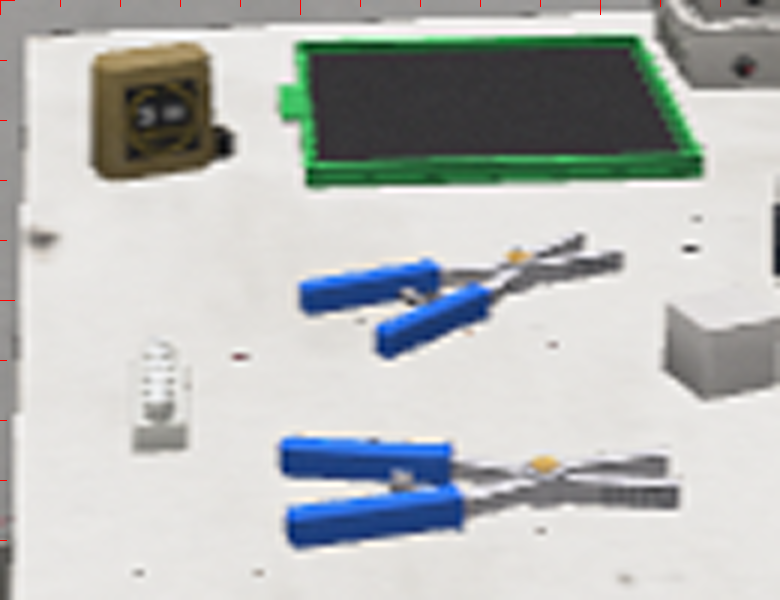

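```bash
python3 - <<'E'
from h import *
d=get_image("side");e=get_image("scene");crop(e,"scene1.png",220,130,130,100,6)
f=lambda x,y,z=.014:p2w(d,240+x/6,150+y/6,z).round(4)[:2]
for piv,a,b in[((517,257),(302,284),(380,325)),((543,463),(282,440),(288,510))]:
    P=f(*piv,.016);A=f(*a);B=f(*b);M=(A+B)/2
    print(P,A,B,"dir",np.degrees(np.arctan2(*(P-M)[::-1])),np.linalg.norm(P-M),np.linalg.norm(A-B), "squeeze",P-(P-M)/np.linalg.norm(P-M)*.07)
    print(w2p(e,[*P,.015]))
E
```

```text
[0.5294 0.0956] [0.4377 0.0837] [0.4641 0.0375] dir 24.030174447537455 0.08594911285173339 0.053210901138770444 squeeze [0.46546682 0.06709476]
[314.72873566 195.68109402]
[ 0.5047 -0.0939] [ 0.4169 -0.0589] [ 0.4143 -0.112 ] dir -5.4175715265698905 0.08949979050254817 0.053163615377436475 squeeze [ 0.43501269 -0.08729105]
[360.67111366 219.25568752]
```

View pics/scene1.png

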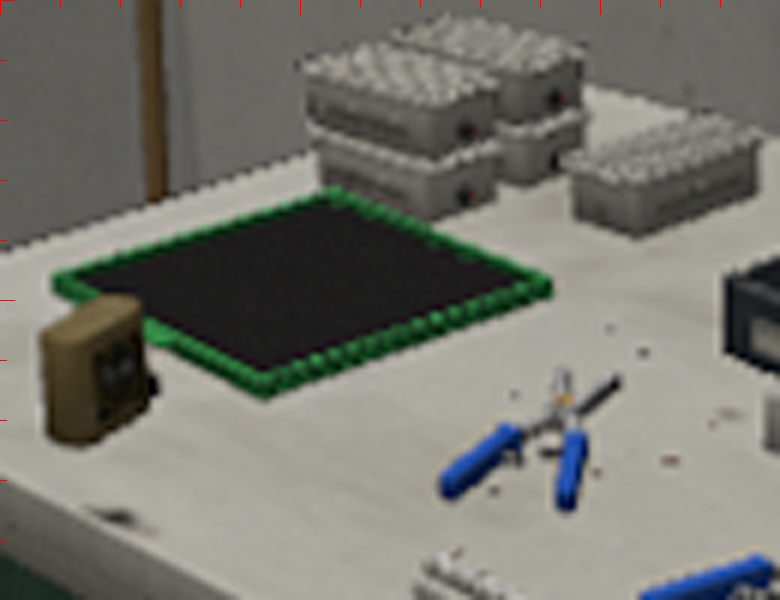

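```bash
cat >> h.py <<'E'
from scipy.spatial.transform import Rotation as Ro
def go(x,y,z,yaw):
    o=get_obs();R=Ro.from_euler("xyz",o["tcp_rot"]);G=Ro.from_euler("xyz",[np.pi,0,np.radians(yaw)])
    w=np.degrees((R.inv()*G).as_rotvec()); t=np.array([x,y,z])-o["tool_pos"]
    print("t",round(o["t"],2),"rot",w.round(2),"shift(before turn)cm",(R.inv().apply(t)*100).round(2),"(after turn)",(G.inv().apply(t)*100).round(2),"q",o["qpos"].round(2),"open",round(o["opening"],4))
E
python3 - <<'E'
from h import *
go(.455,.065,.2,204)
E
```

```text
t 0.3 rot [-2.000e-02 -1.000e-02 -3.814e+01] shift(before turn)cm [-42.54 -42.57   3.12] (after turn) [ -7.16 -59.75   3.1 ] q [ 1.11  0.1   0.1   1.56 -0.    1.35] open 0.0851
```

Call:
move_arm --motion '[[[0, 0, 0, -3, -3, 0, 1], [0, 0, 0, -3, -3, 0, 1], [0, 0, 0, -3, -3, 0, 1], [0, 0, 0, -3, -3, 0, 1], [0, 0, 0, -3, -3, 0, 1]]]'

```text
t: 0.8
tool_pos: [0.2559, 0.3983, 0.2313]
tcp_rot: [3.141, 0.0, 2.895]
force: [0.6, -0.2, 0.5]
opening: 0.0854
```

Call:
move_arm --motion '[[[0, 0, 0, -3, -3, 0, 1], [0, 0, 0, -3, -3, 0, 1], [0, 0, 0, -3, -3, 0, 1], [0, 0, 0, -3, -3, 0, 1], [0, 0, 0, -3, -3, 0, 1]]]'

```text
t: 1.3
tool_pos: [0.3648, 0.2161, 0.2315]
tcp_rot: [3.141, 0.001, 2.895]
force: [1.4, 1.0, 0.2]
opening: 0.0854
```

Call:
move_arm --motion '[[[0, 0, -7.5, 0, 0, 0, 1], [0, 0, -7.5, 0, 0, 0, 1], [0, 0, -7.5, 0, 0, 0, 1], [0, 0, -7.5, 0, 0, 0, 1], [0, 0, -7.5, 0, 0, 0, 1]]]'

```text
t: 1.8
tool_pos: [0.3642, 0.2176, 0.2313]
tcp_rot: [3.142, 0.0, -2.729]
force: [-0.4, -0.5, 0.2]
opening: 0.0854
```

```bash
python3 - <<'E'
from h import *
go(.455,.065,.2,204)
E
```

```text
t 1.8 rot [ 0.    0.01 -0.35] shift(before turn)cm [ -2.19 -17.62   3.13] (after turn) [ -2.09 -17.63   3.13] q [ 0.23 -0.44 -0.39  1.62  0.   -0.18] open 0.0854
```

Call:
move_arm --motion '[[[0, 0, 0, -0.4, -4.4, 0.7, 1], [0, 0, 0, -0.4, -4.4, 0.8, 1], [0, 0, 0, -0.4, -4.4, 0.8, 1], [0, 0, 0, -0.5, -4.4, 0.8, 1]]]'

```text
t: 2.2
tool_pos: [0.4502, 0.0612, 0.2002]
tcp_rot: [-3.141, 0.001, -2.734]
force: [0.1, 0.5, -0.0]
opening: 0.0853
```

```bash
python3 - <<'E'
from h import *
go(.455,.065,.2,204)
d=get_image("wrist");cv2.imwrite("pics/w1.png",d["img"][:,:,::-1])
np.save("w1.npy",np.r_[d["mtx"].ravel(),d["T"].ravel()])
E
```

```text
t 2.2 rot [-0.02  0.04 -0.63] shift(before turn)cm [-0.59  0.16  0.02] (after turn) [-0.6   0.15  0.02] q [-0.15 -0.35 -0.38  1.54  0.   -0.56] open 0.0853
```

View pics/w1.png

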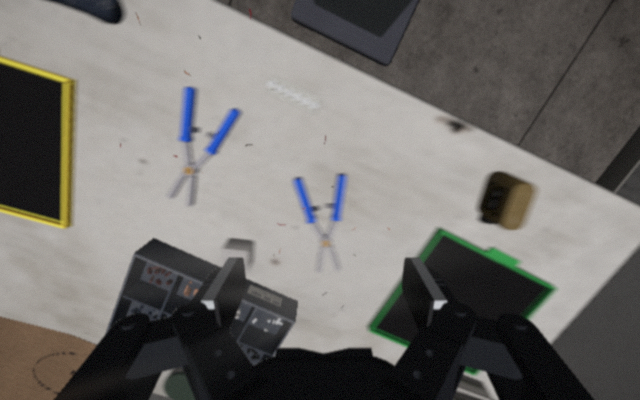

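The wrist view shows clamp A with its pivot at (325,242) and grip ends at (297,179) and (341,175). Clamp B has its pivot at (189,170) and ends at (189,88) and (238,110). Green tray corners are at about (441,230), (554,288) and (371,328), and the yellow tray's right edge is at (73,78) to (68,226).

```bash
python3 - <<'E'
from h import *
d=get_image("wrist");crop(d,"w1a.png",270,160,100,120,5);crop(d,"w1b.png",150,70,110,140,4)
f=lambda p,z=.014:p2w(d,*p,z)[:2]
for piv,a,b in[((325,242),(297,178),(341,174)),((189,170),(189,87),(238,110))]:
    P=f(piv,.016);A=f(a);B=f(b);M=(A+B)/2
    u=(P-M)/np.linalg.norm(P-M)
    print(P,"dir",np.degrees(np.arctan2(*u[::-1])),np.linalg.norm(P-A),np.linalg.norm(P-B),np.linalg.norm(A-B),"sq",P-u*.07)
print([f(p,.012).round(3).tolist() for p in[(441,230),(554,288),(371,328)]], [f(p,.012).round(3).tolist() for p in[(73,80),(69,227)]])
E
```

```text
[0.53076269 0.09046141] dir 28.007877655731512 0.09223749534492334 0.09269101580527249 0.05361525290123982 sq [0.46896087 0.0575899 ]
[ 0.50667004 -0.09721432] dir -3.0427646518856157 0.09315873426125716 0.09428370362214239 0.056596284856717936 sq [ 0.43676873 -0.09349863]
[[0.457, 0.223], [0.472, 0.416], [0.637, 0.211]] [[0.46, -0.24], [0.644, -0.224]]
```

View pics/w1a.png

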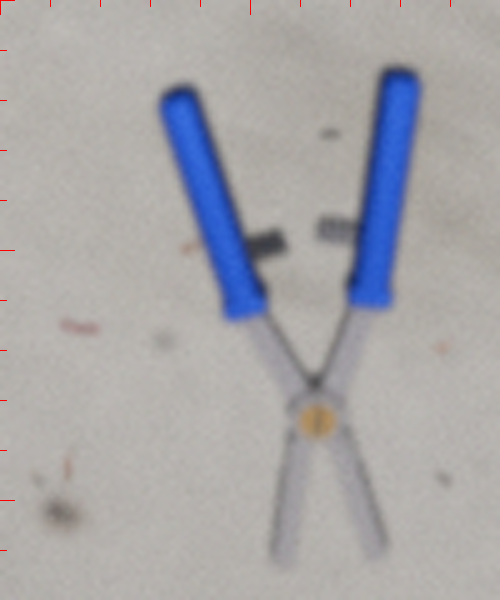

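View pics/w1b.png

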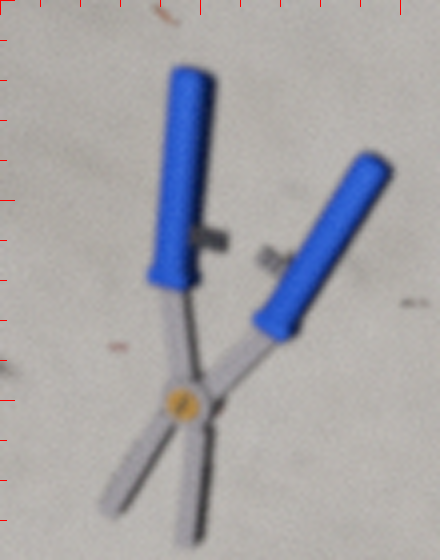

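The crops give finer positions. Clamp A: pivot (333.2,244.0), ends (306,178.4) and (350.4,174.4). Clamp B: pivot (195.8,171.0), ends (198.8,87.5) and (243.8,109.2).

```bash
python3 - <<'E'
from h import *
d=get_image("wrist")
f=lambda p,z=.014:p2w(d,*p,z)[:2]
for piv,a,b in[((333.2,244),(306,178.4),(350.4,174.4)),((195.8,171),(197.8,87.5),(243.8,109.2))]:
    P=f(piv,.016);A=f(a);B=f(b);M=(A+B)/2
    u=(P-M)/np.linalg.norm(P-M)
    print(P,"dir",np.degrees(np.arctan2(*u[::-1])),np.linalg.norm(P-A),np.linalg.norm(P-B),np.linalg.norm(A-B),"sq",P-u*.07)
def rect(n,lo,hi,z):
    d=get_image(n);h=cv2.cvtColor(d["img"],cv2.COLOR_RGB2HSV)
    m=cv2.inRange(h,lo,hi);k,l,s,_=cv2.connectedComponentsWithStats(m);i=1+np.argmax(s[1:,4]);
    vs,us=np.nonzero(l==i);pts=np.array([p2w(d,u,v,z)[:2] for u,v in zip(us,vs)],np.float32)
    hp=cv2.convexHull(pts)[:,0];r=cv2.minAreaRect(pts);print(n,r,len(pts));print(cv2.approxPolyDP(hp,.012,True)[:,0].round(3).tolist())
for n in("side","scene","wrist"):
    rect(n,(50,120,60),(75,255,255),.012)
    if n!="wrist": rect(n,(22,150,120),(32,255,255),.012)
E
```

```text
[0.52760655 0.10434621] dir 27.5399290093891 0.09456084608725526 0.09529629335845848 0.05414213084472525 sq [0.46553833 0.07198055]
[ 0.50261014 -0.0867057 ] dir -2.7895338763897666 0.09416315300176802 0.09488831649434078 0.05335418727708436 sq [ 0.43269308 -0.08329899]
side ((0.5480872988700867, 0.3142390847206116), (0.2271099090576172, 0.19576290249824524), 84.9566650390625) 455
[[0.6489999890327454, 0.414000004529953], [0.4699999988079071, 0.4269999861717224], [0.4519999921321869, 0.21199999749660492], [0.6330000162124634, 0.2029999941587448]]
side ((0.5569512844085693, -0.3345566987991333), (0.20000389218330383, 0.20974525809288025), 5.419590473175049) 2421
[[0.6570000052452087, -0.42899999022483826], [0.6460000276565552, -0.22200000286102295], [0.460999995470047, -0.23899999260902405], [0.4740000069141388, -0.44699999690055847]]
scene ((0.5179715156555176, 0.2340192198753357), (0.1088055968284607, 0.21055763959884644), 59.870330810546875) 174
[[0.6309999823570251, 0.21799999475479126], [0.4560000002384186, 0.3330000042915344], [0.44200000166893005, 0.31299999356269836], [0.4390000104904175, 0.21699999272823334], [0.6110000014305115, 0.2029999941587448]]
scene ((0.5495069026947021, -0.3353721499443054), (0.1997496485710144, 0.20010481774806976), 5.457277297973633) 732
[[0.6570000052452087, -0.4189999997615814], [0.6389999985694885, -0.2280000001192093], [0.4490000009536743, -0.25], [0.4580000042915344, -0.4259999990463257], [0.47200000286102295, -0.44200000166893005]]
wrist ((0.4816127419471741, 0.32937902212142944), (0.20514558255672455, 0.06611263751983643), 82.20770263671875) 893
[[0.527999997138977, 0.4269999861717224], [0.46700000762939453, 0.42899999022483826], [0.45399999618530273, 0.23000000417232513], [0.5019999742507935, 0.23199999332427979]]
```

```bash
python3 - <<'E'
from h import *
go(.4655,.072,.003,207.5)
E
```

```text
t 2.6 rot [-0.01  0.04 -4.05] shift(before turn)cm [-1.79  0.11 19.77] (after turn) [-1.81 -0.02 19.77] q [-0.15 -0.35 -0.38  1.54  0.   -0.56] open 0.0855
```

Call:
move_arm --motion '[[[0, 0, -4, 0, 0, 3, 1], [0, 0, 0, -1.8, 0, 4, 1], [0, 0, 0, 0, 0, 4, 1], [0, 0, 0, 0, 0, 4, 1], [0, 0, 0, 0, 0, 2, 1]]]'

```text
t: 3.1
tool_pos: [0.4634, 0.0725, 0.0271]
tcp_rot: [3.139, -0.003, -2.662]
force: [0.4, 0.4, -0.1]
opening: 0.0857
```

```bash
python3 - <<'E'
from h import *
go(.4655,.072,.003,207.5)
d=get_image("wrist");cv2.imwrite("pics/w2.png",d["img"][:,:,::-1])
E
```

```text
t 3.1 rot [ 0.12 -0.16 -0.02] shift(before turn)cm [-0.17 -0.15  2.4 ] (after turn) [-0.17 -0.14  2.41] q [-0.12 -0.23 -0.6   1.21  0.   -0.6 ] open 0.0857
```

View pics/w2.png

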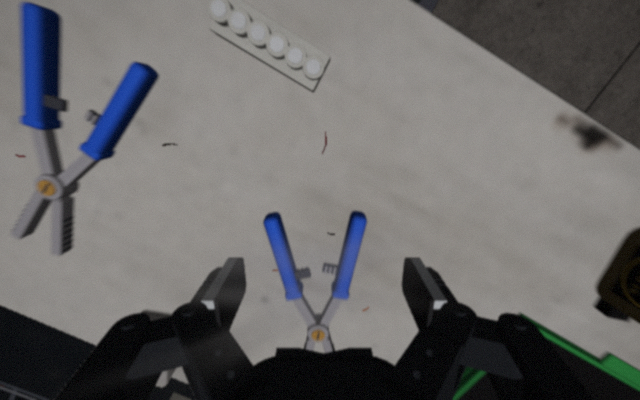

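The view shows clamp A straight and centred between the fingers, with its pivot at (320,335). I'll lower the tool and squeeze.

Call:
move_arm --motion '[[[0, 0, 0, 0, 0, 1, 1], [0, 0, 0, 0, 0, 1, 1], [0, 0, 0, 0, 0, 0.4, 1], [0, 0, 0, 0, 0, 0, -1], [0, 0, 0, 0, 0, 0, -1]]]' --newtons 50

```text
t: 3.65
tool_pos: [0.4662, 0.071, 0.0071]
tcp_rot: [-3.141, 0.001, -2.664]
force: [-1.5, -1.2, 7.3]
opening: 0.0592
```

Call:
move_arm --motion '[[[0, 0, 0, 0, 0, 0, -1], [0, 0, 0, 0, 0, 0, -1], [0, 0, 0, 0, 0, 0, -1], [0, 0, 0, 0, 0, 0, -1], [0, 0, 0, 0, 0, 0, -1]]]'

```text
t: 4.15
tool_pos: [0.4677, 0.0706, 0.009]
tcp_rot: [-3.139, 0.003, -2.664]
force: [-2.6, -1.2, 14.8]
opening: 0.0178
```

```bash
python3 - <<'E'
from h import *
print(get_obs()["opening"])
d=get_image("side");crop(d,"s3.png",260,160,110,90,6)
print(get_obs()["opening"])
d=get_image("wrist");cv2.imwrite("pics/w3.png",d["img"][:,:,::-1])
E
```

```text
0.017786493970717295
0.018109591209975098
```

View pics/w3.png

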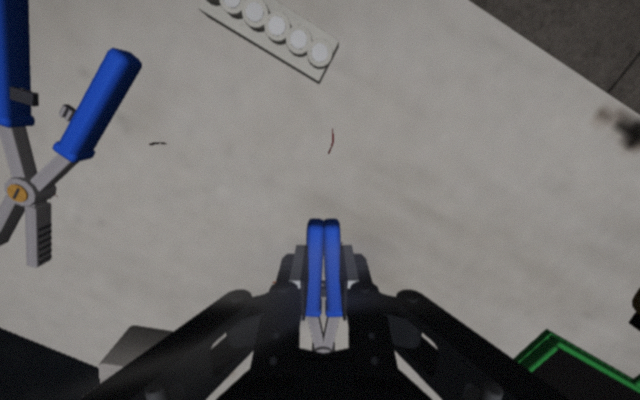

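View pics/s3.png

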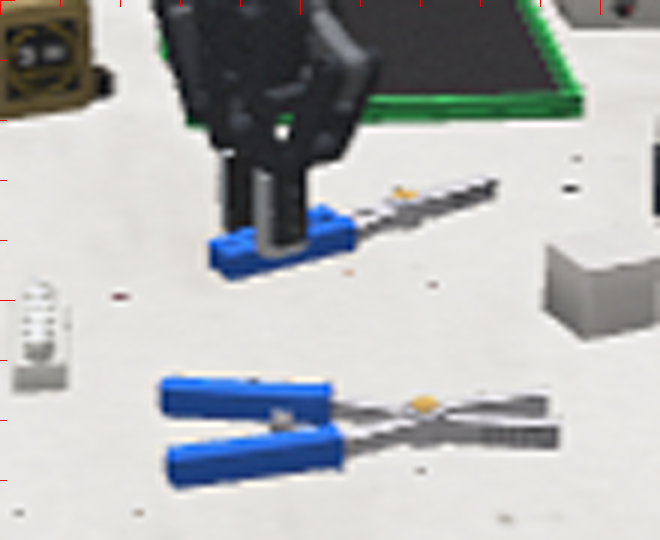

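The grips are fully squeezed at an opening of 18 mm. I'll let go and look.

Call:
move_arm --motion '[[[0, 0, 0, 0, 0, -0.3, 1], [0, 0, 0, 0, 0, 0, 1], [0, 0, 0, 0, 0, 0, 1], [0, 0, 0, 0, 0, 0, 1], [0, 0, 0, 0, 0, 0, 1]]]'

```text
t: 4.75
tool_pos: [0.4654, 0.0711, 0.0091]
tcp_rot: [3.141, -0.0, -2.664]
force: [-0.1, -0.5, 1.0]
opening: 0.0854
```

Call:
move_arm --motion '[[[0, 0, 0, 0, 0, 0, 1], [0, 0, 0, 0, 0, 0, 1], [0, 0, 0, 0, 0, 0, 1], [0, 0, 0, 0, 0, 0, 1], [0, 0, 0, 0, 0, 0, 1]]]'

```text
t: 5.25
tool_pos: [0.4656, 0.0711, 0.0093]
tcp_rot: [3.141, 0.0, -2.664]
force: [0.2, 0.3, -0.2]
opening: 0.085
```

```bash
python3 - <<'E'
from h import *
d=get_image("wrist");cv2.imwrite("pics/w4.png",d["img"][:,:,::-1]);go(.4655,.072,.003,207.5)
E
```

```text
t 5.3 rot [ 0.    0.   -0.14] shift(before turn)cm [-0.03  0.08  0.63] (after turn) [-0.03  0.08  0.63] q [-0.13 -0.21 -0.62  1.17  0.   -0.6 ] open 0.0857
```

View pics/w4.png

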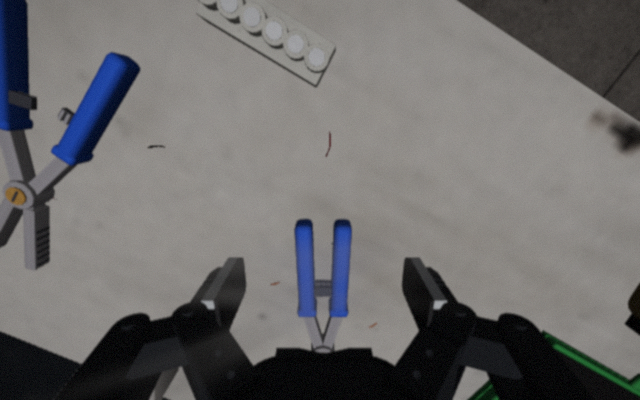

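```bash
python3 - <<'E'
from h import *
d=get_image("wrist");crop(d,"w4a.png",280,205,90,60,8)
print(np.linalg.norm(p2w(d,304,223,.014)-p2w(d,343,223,.014)))
E
```

```text
0.02121943877787716
```

View pics/w4a.png

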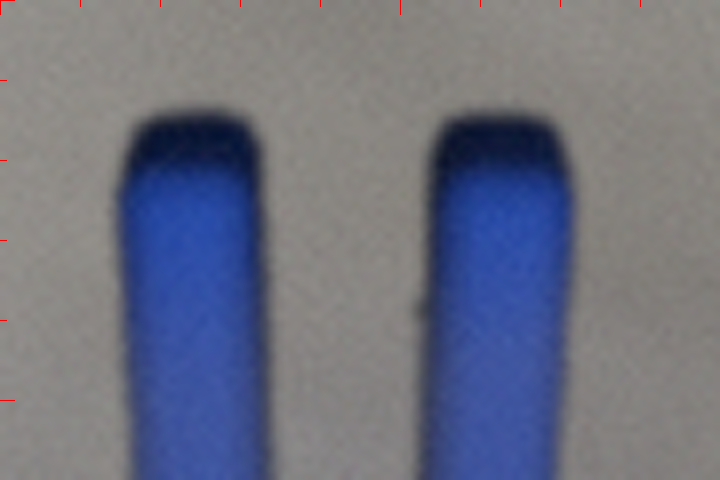

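Clamp A stayed shut: 21 mm between its ends, more than 0.5 s after release. It goes in the green tray, so I'll regrip and lift it.

Call:
move_arm --motion '[[[0, 0, 0, 0, 0, 0.4, 1], [0, 0, 0, 0, 0, 0, -1], [0, 0, 0, 0, 0, 0, -1], [0, 0, 0, 0, 0, 0, -1], [0, 0, 0, 0, 0, 0, -1]]]' --newtons 50

```text
t: 5.85
tool_pos: [0.4656, 0.0711, 0.0054]
tcp_rot: [-3.142, 0.0, -2.664]
force: [-0.8, -0.3, 1.6]
opening: 0.0282
```

Call:
move_arm --motion '[[[0, 0, 0, 0, 0, 0, -1], [0, 0, 0, 0, 0, 0, -1], [0, 0, 0, 0, 0, 0, -1], [0, 0, 0, 0, 0, 0, -1]]]'

```text
t: 6.25
tool_pos: [0.466, 0.071, 0.006]
tcp_rot: [-3.141, 0.001, -2.664]
force: [-1.5, -0.4, 5.0]
opening: 0.0181
```

Call:
move_arm --motion '[[[0, 0, 0, 0, 0, -1, -1], [0, 0, 0, 0, 0, -2, -1], [0, 0, 0, 0, 0, -3, -1], [0, 0, 0, 0, 0, -2, -1]]]'

```text
t: 6.65
tool_pos: [0.4658, 0.0711, 0.0875]
tcp_rot: [-3.141, 0.001, -2.664]
force: [0.4, -0.3, -2.2]
opening: 0.0177
```

```bash
python3 - <<'E'
from h import *
go(.503,.2727,.09,265)
d=get_image("side");crop(d,"s5.png",240,110,130,100,6)
E
```

```text
t 6.65 rot [-5.000e-02  4.000e-02 -5.764e+01] shift(before turn)cm [-12.57  16.2   -0.25] (after turn) [-20.41  -1.94  -0.25] q [-0.13 -0.28 -0.53  1.32  0.   -0.6 ] open 0.0177
```

View pics/s5.png

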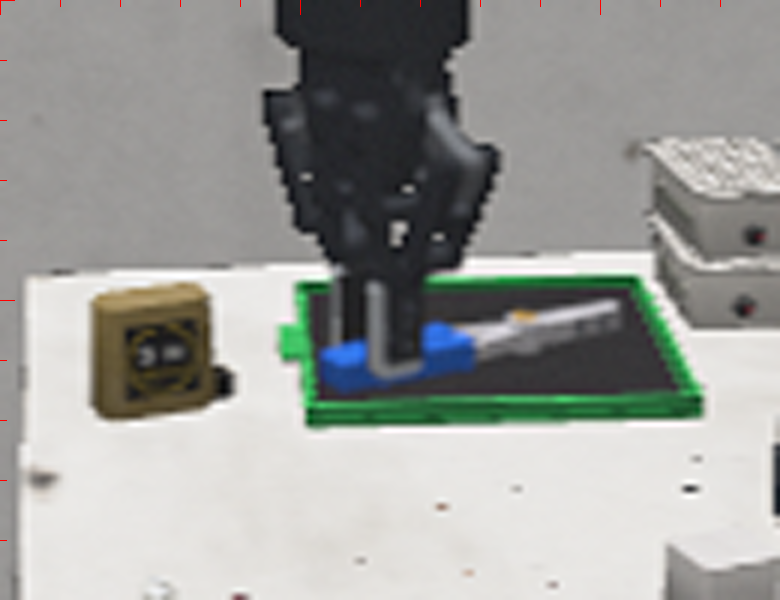

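Clamp A is held level in the fingers, lifted clear of the bench. Next I turn it and carry it to the green tray.

Call:
move_arm --motion '[[[0, 0, -7, 0, 0, 0, -1], [0, 0, -7, 0, 0, 0, -1], [0, 0, -7, 0, 0, 0, -1], [0, 0, -7, 0, 0, 0, -1], [0, 0, -7, 0, 0, 0, -1]]]'

```text
t: 7.2
tool_pos: [0.4653, 0.0712, 0.085]
tcp_rot: [3.141, -0.0, -2.048]
force: [0.8, -0.1, -1.0]
opening: 0.0181
```

Call:
move_arm --motion '[[[0, 0, -8, 0, 0, 0, -1], [0, 0, -8, 0, 0, 0, -1], [0, 0, -6.5, 0, 0, 0, -1], [0, 0, 0, -3, -0.5, 0, -1], [0, 0, 0, -3, -0.5, 0, -1]]]'

```text
t: 7.7
tool_pos: [0.481, 0.1303, 0.0852]
tcp_rot: [-3.142, 0.0, -1.662]
force: [-0.1, -1.1, -1.0]
opening: 0.0181
```

Call:
move_arm --motion '[[[0, 0, 0, -3.5, -0.5, 0, -1], [0, 0, 0, -3.5, -0.5, 0, -1], [0, 0, 0, -3.5, 0, 0, -1], [0, 0, 0, -2.5, 0, 0, -1], [0, 0, 0, -1, 0, 0, -1]]]'

```text
t: 8.2
tool_pos: [0.5029, 0.2705, 0.0848]
tcp_rot: [3.141, 0.0, -1.658]
force: [0.5, 0.3, -2.1]
opening: 0.0178
```

```bash
python3 - <<'E'
from h import *
go(.503,.2727,.011,265)
d=get_image("side");crop(d,"s6.png",240,110,130,100,6)
d=get_image("wrist");cv2.imwrite("pics/w6.png",d["img"][:,:,::-1])
E
```

```text
t 8.2 rot [ 0.05  0.01 -0.02] shift(before turn)cm [-0.22  0.    7.38] (after turn) [-0.23  0.01  7.38] q [ 0.26  0.04 -0.23  1.3   0.   -1.22] open 0.0178
```

View pics/s6.png

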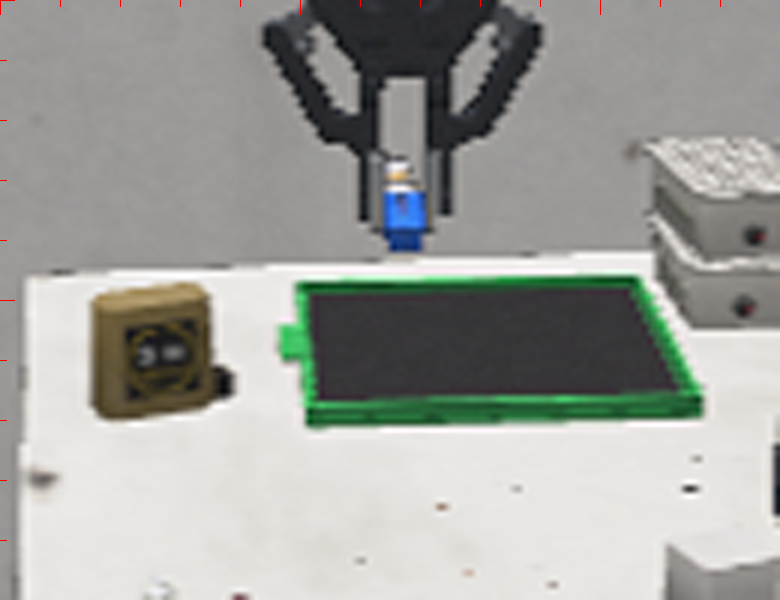

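View pics/w6.png

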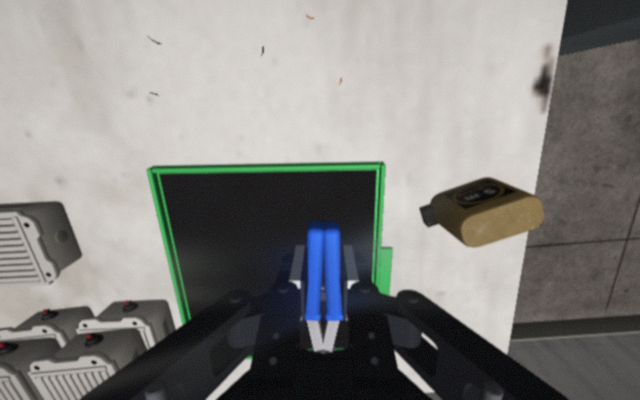

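Call:
move_arm --motion '[[[0, 0, 0, -0.2, 0, 3, -1], [0, 0, 0, 0, 0, 2.5, -1], [0, 0, 0, 0, 0, 1.2, -1], [0, 0, 0, 0, 0, 0.5, -1], [0, 0, 0, 0, 0, 0.2, -1]]]'

```text
t: 8.8
tool_pos: [0.5038, 0.2699, 0.0116]
tcp_rot: [-3.141, 0.0, -1.661]
force: [-1.4, 0.3, -1.1]
opening: 0.0181
```

Call:
move_arm --motion '[[[0, 0, 0, 0, 0, 0, -1], [0, 0, 0, 0, 0, 0, 0.1], [0, 0, 0, 0, 0, 0, 0.1], [0, 0, 0, 0, 0, 0, 0.1], [0, 0, 0, 0, 0, 0, 0.1]]]'

```text
t: 9.3
tool_pos: [0.5039, 0.2706, 0.0118]
tcp_rot: [-3.141, 0.0, -1.66]
force: [-0.6, -0.4, -0.3]
opening: 0.047
```

```bash
python3 - <<'E'
from h import *
go(.503,.2727,.011,265)
d=get_image("wrist");cv2.imwrite("pics/w7.png",d["img"][:,:,::-1])
E
```

```text
t 9.3 rot [-0.04  0.02 -0.13] shift(before turn)cm [-0.2   0.11  0.08] (after turn) [-0.2   0.11  0.08] q [ 0.26  0.1  -0.31  1.16  0.   -1.22] open 0.047
```

View pics/w7.png

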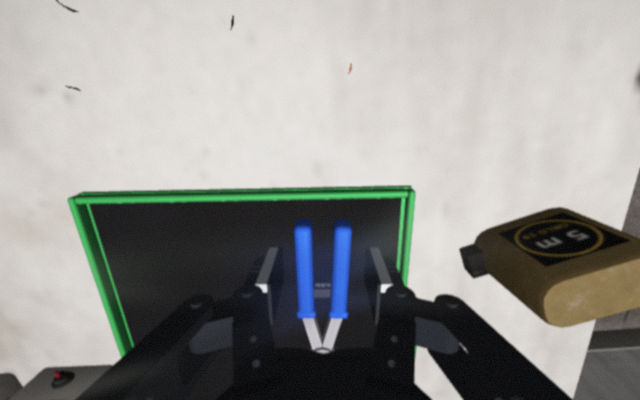

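Clamp A lies in the green tray, still shut and free of the fingers. Its grips show at (304,228) and (343,228). Now I lift and go to clamp B.

Call:
move_arm --motion '[[[0, 0, 0, 0, 0, -1.5, 0.1], [0, 0, 0, 0, 0, -3, 0.1], [0, 0, 0, 0, 0, -4, 1], [0, 0, 0, 0, 0, -4, 1]]]'

```text
t: 9.75
tool_pos: [0.5033, 0.2704, 0.1387]
tcp_rot: [-3.141, 0.0, -1.66]
force: [0.0, 0.5, -0.4]
opening: 0.0744
```

```bash
python3 - <<'E'
from h import *
go(.4327,-.0833,.1,177.2)
d=get_image("wrist");cv2.imwrite("pics/w8.png",d["img"][:,:,::-1])
E
```

```text
t 9.75 rot [0.000e+00 1.000e-02 8.766e+01] shift(before turn)cm [35.86  3.86  3.86] (after turn) [  5.32 -35.68   3.87] q [ 0.26  0.02 -0.16  1.39  0.   -1.22] open 0.0744
```

View pics/w8.png

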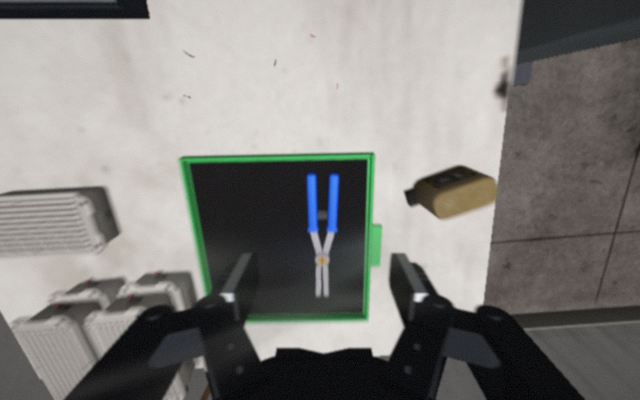

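Clamp A lies flat and well inside the green tray (pivot at (321,259)). I'll move over to clamp B.

Call:
move_arm --motion '[[[0, 0, 0, 3.5, 0, 0, 1], [0, 0, 0, 4, 0, 0, 1], [0, 0, 0, 4, 0, 0, 1], [0, 0, 0, 4, 0, 0, 1], [0, 0, 0, 4, 1, 0, 1]]]'

```text
t: 10.3
tool_pos: [0.4765, 0.0756, 0.1374]
tcp_rot: [-3.14, -0.0, -1.66]
force: [0.2, -0.3, 0.4]
opening: 0.0855
```

Call:
move_arm --motion '[[[0, 0, 0, 4, 1, 0, 1], [0, 0, 0, 4, 1, 0, 1], [0, 0, 0, 4, 1, 0, 1], [0, 0, 0, 4, 0, 0, 1], [0, 0, 8, 0, 0, 0, 1]]]'

```text
t: 10.8
tool_pos: [0.4317, -0.0835, 0.1375]
tcp_rot: [-3.139, -0.001, -1.803]
force: [-0.1, 0.4, 0.1]
opening: 0.0854
```

Call:
move_arm --motion '[[[0, 0, 8, 0, 0, 0, 1], [0, 0, 8, 0, 0, 0, 1], [0, 0, 8, 0, 0, 0, 1], [0, 0, 8, 0, 0, 0, 1], [0, 0, 8, 0, 0, 0, 1]]]'

```text
t: 11.3
tool_pos: [0.4321, -0.0796, 0.1373]
tcp_rot: [-3.141, 0.001, -2.504]
force: [0.2, -0.7, 0.0]
opening: 0.0854
```

Call:
move_arm --motion '[[[0, 0, 8, 0, 0, 0, 1], [0, 0, 8, 0, 0, 0, 1], [0, 0, 8, 0, 0, 0, 1], [0, 0, 8, 0, 0, 0, 1], [0, 0, 8, 0, 0, 0, 1]]]'

```text
t: 11.8
tool_pos: [0.4321, -0.0796, 0.1373]
tcp_rot: [-3.141, 0.001, 3.081]
force: [-0.2, -0.7, -0.3]
opening: 0.0857
```

```bash
python3 - <<'E'
from h import *
go(.4327,-.0833,.03,177.2)
d=get_image("wrist");cv2.imwrite("pics/w9.png",d["img"][:,:,::-1]);crop(d,"w9a.png",270,150,120,140,4)
E
```

```text
t 11.8 rot [-0.02  0.06 -0.67] shift(before turn)cm [-0.07 -0.36 10.73] (after turn) [-0.08 -0.37 10.73] q [-0.48 -0.4  -0.53  1.44  0.   -0.42] open 0.0857
```

View pics/w9.png

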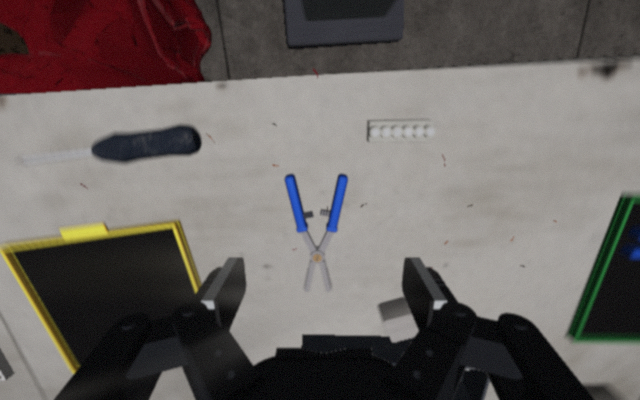

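View pics/w9a.png

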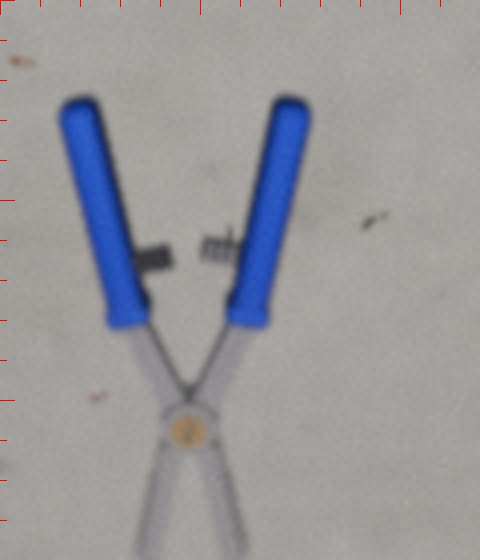

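```bash
python3 - <<'E'
from h import *
d=get_image("wrist");f=lambda p,z=.014:p2w(d,*p,z)[:2]
P=f((317,257.5),.016);A=f((290,175.3));B=f((342.8,175.3));M=(A+B)/2;u=(P-M)/np.linalg.norm(P-M)
a=np.degrees(np.arctan2(*u[::-1]));s=P-u*.07;print(P,a,np.linalg.norm(A-B),np.linalg.norm(P-M),s);go(*s,.03,a+180)
E
```

```text
[ 0.50450176 -0.09200828] -4.015585283611649 0.052040112234063754 0.0911306640000106 [ 0.43467361 -0.08710634]
t 11.9 rot [-0.02  0.06  0.76] shift(before turn)cm [-0.29 -0.73 10.72] (after turn) [-0.31 -0.73 10.72] q [-0.48 -0.4  -0.54  1.44  0.   -0.42] open 0.0851
```

Call:
move_arm --motion '[[[0, 0, 0.7, -0.2, -0.6, 3.7, 1], [0, 0, 0, 0, 0, 4, 1], [0, 0, 0, 0, 0, 3, 1], [0, 0, 0, 0, 0, 1.5, 1], [0, 0, 0, 0, 0, 0.9, 1]]]'

```text
t: 12.4
tool_pos: [0.4329, -0.0852, 0.0042]
tcp_rot: [3.141, -0.001, 3.078]
force: [-0.1, -1.1, 0.5]
opening: 0.0855
```

Call:
move_arm --motion '[[[0, 0, 0, 0, 0, 0, -1], [0, 0, 0, 0, 0, 0, -1], [0, 0, 0, 0, 0, 0, -1], [0, 0, 0, 0, 0, 0, -1], [0, 0, 0, 0, 0, 0, -1]]]' --newtons 50

```text
t: 12.9
tool_pos: [0.4356, -0.0867, 0.0083]
tcp_rot: [-3.14, 0.004, 3.075]
force: [-2.7, -0.0, 11.3]
opening: 0.0182
```

Call:
move_arm --motion '[[[0, 0, 0, 0, 0, 0, -1], [0, 0, 0, 0, 0, 0, -1], [0, 0, 0, 0, 0, 0, -1], [0, 0, 0, 0, 0, 0, -1], [0, 0, 0, 0, 0, 0, -1]]]'

```text
t: 13.4
tool_pos: [0.4356, -0.0867, 0.0083]
tcp_rot: [-3.14, 0.004, 3.075]
force: [-2.4, -0.2, 13.3]
opening: 0.0179
```

```bash
python3 - <<'E'
from h import *
d=get_image("wrist");cv2.imwrite("pics/w10.png",d["img"][:,:,::-1])
E
```

View pics/w10.png

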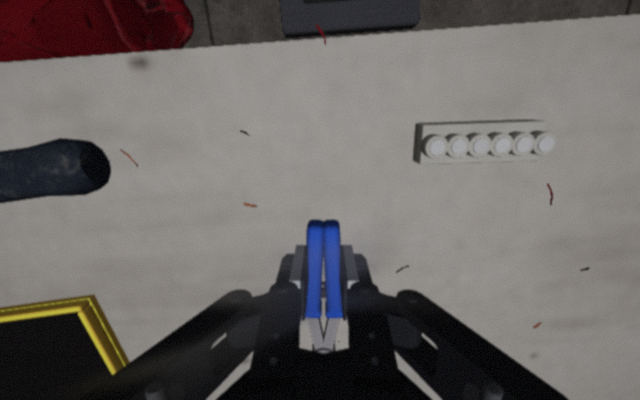

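Clamp B is fully squeezed, with its grips at (314,225) and (333,225). I'll release it and wait.

Call:
move_arm --motion '[[[0, 0, 0, 0, 0, -0.3, 1], [0, 0, 0, 0, 0, 0, 1], [0, 0, 0, 0, 0, 0, 1], [0, 0, 0, 0, 0, 0, 1], [0, 0, 0, 0, 0, 0, 1]]]'

```text
t: 13.95
tool_pos: [0.4335, -0.0855, 0.0082]
tcp_rot: [3.141, -0.0, 3.075]
force: [0.8, -0.4, 0.6]
opening: 0.085
```

Call:
move_arm --motion '[[[0, 0, 0, 0, 0, 0, 1], [0, 0, 0, 0, 0, 0, 1], [0, 0, 0, 0, 0, 0, 1], [0, 0, 0, 0, 0, 0, 1], [0, 0, 0, 0, 0, 0, 1]]]'

```text
t: 14.45
tool_pos: [0.4336, -0.0856, 0.0083]
tcp_rot: [3.141, 0.0, 3.075]
force: [-0.4, -0.2, 0.4]
opening: 0.0852
```

```bash
python3 - <<'E'
from h import *
d=get_image("wrist");cv2.imwrite("pics/w11.png",d["img"][:,:,::-1])
go(.435,-.087,.004,176.5)
E
```

```text
t 14.5 rot [ 0.01  0.   -0.34] shift(before turn)cm [-0.15 -0.13  0.43] (after turn) [-0.15 -0.13  0.43] q [-0.49 -0.31 -0.7   1.18  0.   -0.43] open 0.0851
```

View pics/w11.png

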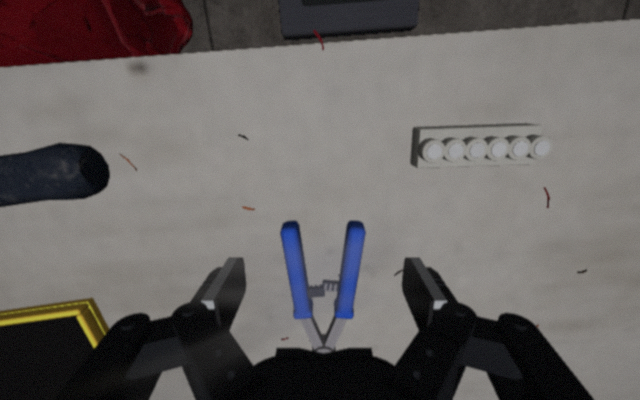

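Clamp B sprang half open: its ends at (290,226) and (356,226) are about 36 mm apart. It is worn and goes in the yellow tray. I'll regrip and lift it.

Call:
move_arm --motion '[[[0, 0, 0, 0, -0.1, 0.3, 1], [0, 0, 0, 0, 0, 0, -1], [0, 0, 0, 0, 0, 0, -1], [0, 0, 0, 0, 0, 0, -1], [0, 0, 0, 0, 0, 0, -1]]]'

```text
t: 15.0
tool_pos: [0.4339, -0.0868, 0.0059]
tcp_rot: [-3.141, 0.001, 3.075]
force: [-0.9, 2.4, 10.2]
opening: 0.0281
```

Call:
move_arm --motion '[[[0, 0, 0, 0, 0, 0, -1], [0, 0, 0, 0, 0, 0, -1], [0, 0, 0, 0, 0, 0, -1], [0, 0, 0, 0, 0, 0, -1]]]'

```text
t: 15.4
tool_pos: [0.4343, -0.0871, 0.0066]
tcp_rot: [-3.141, 0.002, 3.075]
force: [-2.2, 1.0, 10.1]
opening: 0.0181
```

Call:
move_arm --motion '[[[0, 0, 0, 0, 0, -1, -1], [0, 0, 0, 0, 0, -2, -1], [0, 0, 0, 0, 0, -3, -1], [0, 0, 0, 0, 0, -2, -1]]]'

```text
t: 15.8
tool_pos: [0.4338, -0.0867, 0.0873]
tcp_rot: [-3.141, 0.001, 3.075]
force: [-0.2, -0.9, -2.3]
opening: 0.0177
```

```bash
python3 - <<'E'
from h import *
go(.552,-.288,.09,95)
d=get_image("side");crop(d,"s12.png",240,150,130,100,6)
E
```

```text
t 15.8 rot [2.000e-02 6.000e-02 8.116e+01] shift(before turn)cm [-13.14 -19.29  -0.25] (after turn) [-21.09  10.02  -0.27] q [-0.49 -0.38 -0.61  1.34  0.   -0.43] open 0.0177
```

View pics/s12.png

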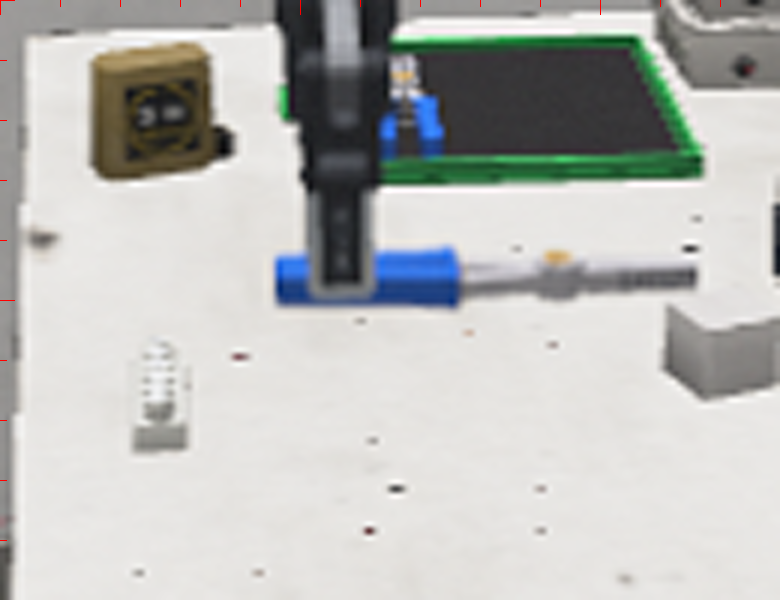

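Call:
move_arm --motion '[[[0, 0, 8, 0, 0, 0, -1], [0, 0, 8, 0, 0, 0, -1], [0, 0, 8, 0, 0, 0, -1], [0, 0, 8, 0, 0, 0, -1], [0, 0, 8, 0, 0, 0, -1]]]'

```text
t: 16.35
tool_pos: [0.4333, -0.0864, 0.0849]
tcp_rot: [-3.142, -0.001, 2.371]
force: [-0.7, -0.8, -1.5]
opening: 0.0179
```

Call:
move_arm --motion '[[[0, 0, 8.2, 0, 0, 0, -1], [0, 0, 8.2, 0, 0, 0, -1], [0, 0, 8.2, 0, 0, 0, -1], [0, 0, 8.2, 0, 0, 0, -1], [0, 0, 8.2, 0, 0, 0, -1]]]'

```text
t: 16.85
tool_pos: [0.4333, -0.0864, 0.0848]
tcp_rot: [-3.141, -0.001, 1.655]
force: [-0.2, -0.2, -1.2]
opening: 0.0178
```

```bash
python3 - <<'E'
from h import *
go(.552,-.288,.09,95)
d=get_image("scene");cv2.imwrite("pics/c13.png",d["img"][:,:,::-1])
E
```

```text
t 16.85 rot [-0.03 -0.03 -0.18] shift(before turn)cm [-21.09  10.14  -0.53] (after turn) [-21.12  10.07  -0.52] q [-0.49 -0.37 -0.61  1.34  0.    0.99] open 0.0178
```

View pics/c13.png

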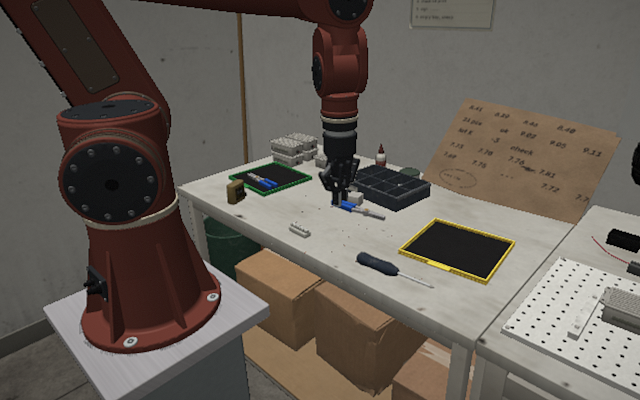

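The space above the yellow tray at (458,248) is clear, and the clamp is held at (360,210). I'll carry it over.

Call:
move_arm --motion '[[[0, 0, 0, -3, 1.5, 0, -1], [0, 0, 0, -3.5, 1.7, 0, -1], [0, 0, 0, -3.5, 1.7, 0, -1], [0, 0, 0, -3.5, 1.7, 0, -1], [0, 0, 0, -3.5, 1.7, 0, -1]]]'

```text
t: 17.4
tool_pos: [0.532, -0.2497, 0.0847]
tcp_rot: [-3.141, -0.001, 1.664]
force: [0.2, -0.1, -0.6]
opening: 0.0179
```

Call:
move_arm --motion '[[[0, 0, 0, -3, 1.3, 0, -1], [0, 0, 0, -1.1, 0.5, 0, -1], [0, 0, 0, 0, 0, 0, -1]]]'

```text
t: 17.7
tool_pos: [0.5532, -0.289, 0.0844]
tcp_rot: [-3.141, -0.001, 1.662]
force: [0.1, 0.1, -1.4]
opening: 0.0179
```

```bash
python3 - <<'E'
from h import *
go(.552,-.288,.0115,95)
d=get_image("wrist");cv2.imwrite("pics/w14.png",d["img"][:,:,::-1])
d=get_image("side");cv2.imwrite("pics/s14.png",d["img"][:,:,::-1])
E
```

```text
t 17.7 rot [-0.03 -0.03  0.23] shift(before turn)cm [ 0.1  -0.11  7.29] (after turn) [ 0.11 -0.11  7.29] q [-0.69  0.2  -0.06  1.31  0.    0.79] open 0.0179
```

View pics/w14.png

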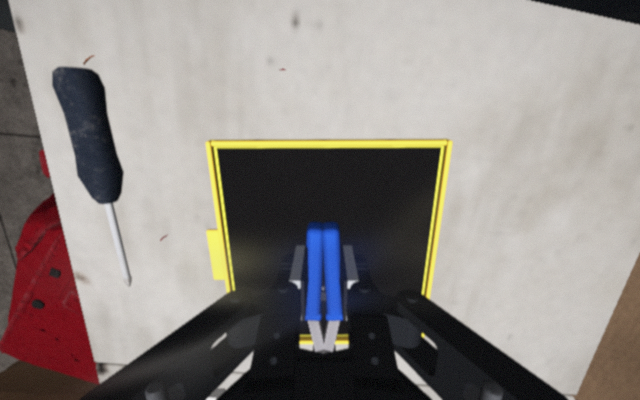

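View pics/s14.png

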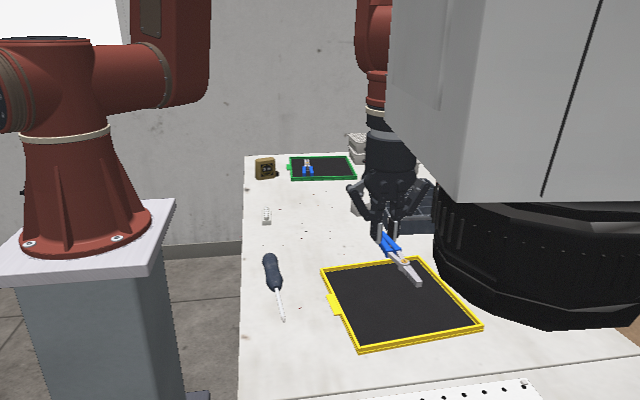

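The clamp is centred over the yellow tray, with its grips at (324,230). I'll lower it and release.

Call:
move_arm --motion '[[[0, 0, 0, 0, 0, 3, -1], [0, 0, 0, 0, 0, 2.5, -1], [0, 0, 0, 0, 0, 1.1, -1], [0, 0, 0, 0, 0, 0.5, -1], [0, 0, 0, 0, 0, 0.1, -1]]]'

```text
t: 18.3
tool_pos: [0.5531, -0.2872, 0.0136]
tcp_rot: [3.141, -0.0, 1.662]
force: [-0.2, 0.6, -0.8]
opening: 0.0181
```

Call:
move_arm --motion '[[[0, 0, 0, 0, 0, 0, -1], [0, 0, 0, 0, 0, 0, 0.6], [0, 0, 0, 0, 0, 0, 0.6], [0, 0, 0, 0, 0, 0, 0.6], [0, 0, 0, 0, 0, 0, 0.6]]]'

```text
t: 18.8
tool_pos: [0.5534, -0.2879, 0.0137]
tcp_rot: [3.141, 0.0, 1.661]
force: [0.6, -0.8, -0.8]
opening: 0.0683
```

Call:
move_arm --motion '[[[0, 0, 0, 0, 0, 0, 0.6], [0, 0, 0, 0, 0, -1, 0.6], [0, 0, 0, 0, 0, -3, 0.6], [0, 0, 0, 0, 0, -4, 0.6], [0, 0, 0, 0, 0, -4, 0.6]]]'

```text
t: 19.3
tool_pos: [0.5528, -0.2874, 0.1351]
tcp_rot: [-3.141, -0.0, 1.661]
force: [-0.6, -0.0, 0.8]
opening: 0.0684
```

```bash
python3 - <<'E'
from h import *
print(get_obs()["t"])
d=get_image("wrist");cv2.imwrite("pics/w15.png",d["img"][:,:,::-1])
d=get_image("side");crop(d,"s15.png",240,140,260,220,3)
E
```

```text
19.3
```

View pics/w15.png

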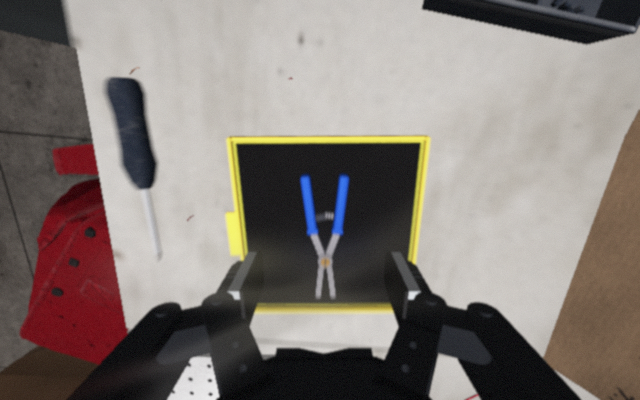

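View pics/s15.png

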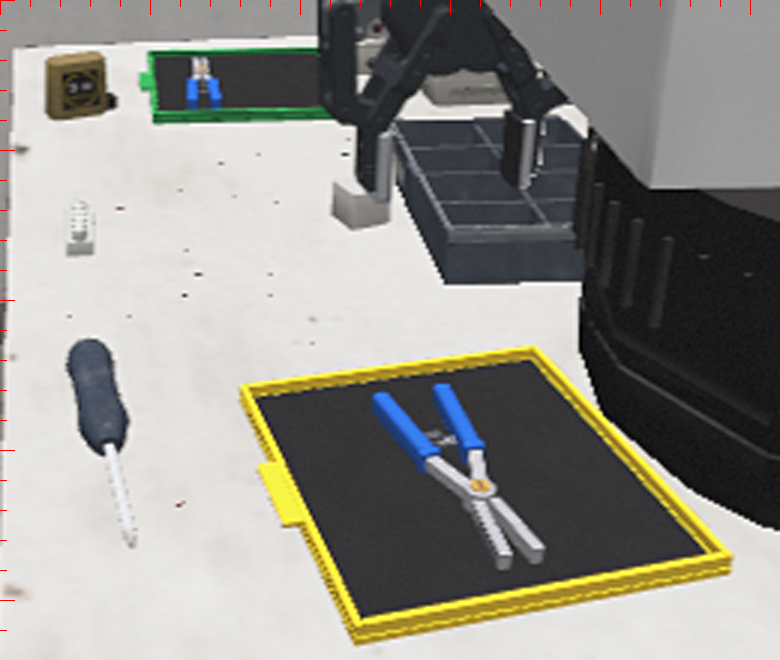

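Clamp B lies flat and half open in the yellow tray (pivot at (325,262) in the wrist view). The side view shows clamp A in the green tray and the bystanders unmoved. I'll check A once more, then hand in.

```bash
python3 - <<'E'
from h import *
d=get_image("side");h=cv2.cvtColor(d["img"],cv2.COLOR_RGB2HSV);m=cv2.inRange(h,(105,150,80),(125,255,255));m[185:]=0
v,u=np.nonzero(m);P=np.array([p2w(d,a,b,.014)[:2] for a,b in zip(u,v)]);print("blue extent",P.min(0),P.max(0))
print(get_obs()["force"].round(1));print(sign_off())
E
```

```text
blue extent [0.4882227  0.23864985] [0.52590447 0.32360136]
[ 0.1  0.4 -1.3]
the job is handed in; nothing more can be done
None
```

Both clamps are tested and in their trays, and the job is handed in at about 19.5 s of the 54 s limit.

| Clamp | After squeezing fully and letting go | Distance between grip ends | Where it is now |
|---|---|---|---|
| The one nearer the green tray | Stayed shut | about 21 mm | Flat in the green tray, still shut |
| The one nearer the yellow tray | Sprang half open | about 36 mm | Flat in the yellow tray, half open |

I squeezed both to the same finger opening, about 18 mm, and looked more than half a second after letting go.

**Final checks:** Before handing in, the wrist and side pictures showed the second clamp flat inside the yellow tray walls. The side picture showed the first clamp in the green tray, about 38 mm wide over its grips. That is a coarse distant reading, a little above the 30 to 35 mm expected for a shut clamp. The close-up just after I released it in the tray showed it shut. The other bench items looked unmoved, and the gripper was clear of everything.

**Disagreement:** My two position readings for the second clamp differed by about 4 mm. It did not affect the grasp.

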